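# Open the test fixture on its gas struts and lock its stop bolt

## Task

The stop bolt inside the board test fixture has been set to height but its jam nut is still loose. Lift the fixture's lid by its front lip until the gas struts take over and hold it open by themselves, then run the jam nut down (clockwise from above) against its boss and nip it up snug. Do not touch the circuit board in the fixture, and leave the other things on the bench where they are.

Things in the scene. Friction and masses are not known exactly. Their poses are not given: they have to be found in the camera images.
- fixture: board test fixture: fixed grey box 200 (x) x 270 (y) x 85 mm with a clear lid in an aluminium frame and an 11 mm gas strut outside each side (143 mm from the middle). Origin: centre of its underside, on the bench; x points from the front (lip, facing the robot) to the hinge. Inside, the stop bolt stands at x -52, y 0 mm on the top plate (85 mm up), nothing else there within 45 mm of it
- lid (a joint): lid angle (rad): 0 shut, 1.35 fully open at its stop. Hinge line: along the fixture's y, at x +92, z 90 mm of its frame. About 1.6 kg on two damped gas struts: below the balance point (0.5 to 0.8, it varies) it falls shut when let go; past it the struts carry it to 1.35 in a few seconds and hold it. Shut, it takes 3 to 6 N straight up at the lip to lift
- lip (a point): middle of the lower front edge of the lid's pull lip; moves with the lid. The lip is a plate 120 mm wide (along y), 5 mm thick, 28 mm out from the lid's front skirt. Shut: underside 121 mm above the bench, edge 216 mm in front of and 31 mm above the hinge line, skirt down to 87 mm, the box's front face 24 mm behind the edge, free space below
- nut (a point): centre of the jam nut on the stop bolt, under the lid: steel hexagon 24 mm across flats, 28 over corners, 10 mm high; z up, x square to a pair of flats. The M16 bolt through it ends 19 mm above this point (rubber tip). Seated on its round boss (28 mm wide, top 97 mm above the bench) the nut's centre is 102 mm up; it starts about 1 mm higher
- jam_nut (a joint): how far the nut has been run down (rad, clockwise from above is positive; 2 mm drop a turn). It starts at 0.4 to 1.8 and meets the boss at 4.2. It runs freely (about 0.03 N m)
- nut_nip (a joint): how far the nut has been nipped up after it has met the boss (rad): 0 at the start, takes about 0.2 N m to turn, stays where it is left, ends solid at 0.35
- board: the green circuit board 86 x 180 mm with its components, held in its nest in the fixture: x 0 to +86, y -90 to +90 mm in the fixture's frame, its tallest parts 113 mm above the bench. Origin: centre of its underside. Not to be touched
- solder_spool: spool of solder wire, white flanges 54 mm across, 40 mm high, upright; origin at the centre of its underside. Stands to the right of the fixture. Bystander
- cleaner_bottle: white plastic bottle 48 mm across, 125 mm high, upright, origin at the centre of its underside. Stands to the left of the fixture. Bystander
- screwdriver: screwdriver 170 mm long with red handle, lying left of the fixture. Bystander
- spanner: steel spanner 160 mm long, lying right of the fixture. Bystander
- tip_cleaner: iron tip cleaner: blue block 75 x 85 mm with a brass-wool ball, 73 mm high, at the left. Bystander
- parts_tray: grey divided tray 100 x 110 x 28 mm at the right. Bystander

How it is judged:
On the way, in this order (a step that is already met when the one before it is completed fails the run):
1. the lid stands open (past 1.25 rad) on its struts alone, the robot not touching it (value of joint lid above 1.25 rad and contact force between each of the arm, the fingers and lid below 0.2 N), for 0.3 s.
2. the jam nut has been run down against its boss (within 0.1 rad) and nipped up by at least 0.05 rad (value of joint jam_nut above 4.1 rad and value of joint nut_nip above 0.05 rad), for 0.1 s.
At the end, for the whole second after the job is handed in: the lid stands open on its struts (more than 1.25 rad) and at rest; the jam nut is down on its boss (within 0.15 rad of seated) and nipped up by at least 0.05 rad; the board was not touched and the bystanders are within 25 mm of where they were (value of joint lid above 1.25 rad and value of joint jam_nut above 4.05 rad and value of joint nut_nip above 0.05 rad and velocity of joint lid below 0.05 rad/s).
It fails at once if the circuit board in the fixture is touched (more than 1 N) (contact force between any of the arm, the fingers and board above 1 N).
It fails at once if a bystander is moved by more than 25 mm (distance of any of solder_spool, cleaner_bottle, screwdriver, spanner, tip_cleaner, parts_tray from where it was at the start of the episode above 0.025 m).
It also fails if it takes over 64 s, if anything falls off the work surface, if the arm or the gripper's body presses on something with over 40 N, if the wrist force passes 120 N, or if a joint passes its speed limit or range.

## Robot

A 6-joint arm with a two-finger parallel gripper is mounted at the origin on the work surface. World frame = base frame: x ahead of the robot, y to its left, z up, the work surface at z = 0. Lengths are in m, angles in rad, forces in N, time in s.
With the tool pointing down it reaches from about 0.3 to 0.85 m from the base axis. Payload 5.4 kg.
Tool frame: the origin (TCP) lies at the very end of the fingers, on their centre line; the grasp point (between the pads) lies 19 mm behind it (bot.hold_point_z is the distance from the TCP to the grasp point, in m); z points along the fingers, y is the line along which they close (so a half turn about z gives the same grasp; the last joint's range is limited). The gripper opens to 85 mm and grips with 20 to 120 N. Pads are 22 mm wide; open, the fingers measure 114 mm over their backs; the gripper's body (76 mm by 85 mm) begins 54 mm behind the grasp point. The pads swing forward as they close: fully open they stand 13 mm farther back than shut.
Start: joints at [-1.375, 0.158, 1.597, -0, 1.386, -0.21], TCP at [0.227, -0.528, 0.231] pointing down, gripper open.
Joint ranges: [-2.91, 2.91], [-0.94, 2.29], [0.18, 2.7], [-1.29, 4.43], [0.17, 2.64], [-3, 3]. Speed limits (rad/s): [2.57, 2.57, 3.14, 3.14, 3.14, 3.14].

## Interface

Orientations are given as a unit quaternion [w, x, y, z].
In Python, from plant import bot gives the robot as it stands.
- The arm moves only by the tool arm_command, never from a script. Its argument "rows" is a list that holds one entry, the list of rows, each a list of 5 numbers: the closure, from -1 (fully open) to 1 (shut), then the shift along the tool's x, y, z in cm, then the turn about the tool's z in rad. A call has 1 to 8 rows; each row shifts and turns the commanded pose from where the row before left it, along the tool's axes as they then stand; what a row does not reach is not made up. A row lasts 1/8 s, in which the tool goes at most 62.5 mm and 10.7 degrees, less where a joint would pass 70% of its speed; a pose out of reach is approached as far as the arm can. A call with a gripper value outside its range is refused whole. The fingers move at their own pace and stop on an object; "grip_force" is the grip in N (left out, the last holds). Time passes only in rows, so rows that do not move let the fingers close. It gives the time, the measured TCP pose, the force, the opening and the grip force at its end, in the units of the state.
- bot.observe(): the state, without advancing time (a new reading comes with each control period).
- bot.read_camera(name): name is "scene" or "top" or "wrist"; returns a dict with "pixels" (384x512x3 uint8, red, green, blue), "mtx" (3x3 intrinsics, pixels), "position" and "rotation" of the camera in the world; the wrist camera has in their place "hand_eye" (4x4, takes a point from camera to tool coordinates, whose origin is the TCP and whose axes are the flange's). Camera axes: x right, y down, z forward; pixel columns grow to the right and rows downward; lengths in m; the calibration is good to about 2 mm. The wrist camera is an equidistant fisheye: a pixel r from the principal point sees the ray r / f radians off the axis. A picture is of the moment at which its call begins: read the wrist's pose just before it. There is no depth.
- bot.finish_job(): hands the job in; it is judged then, once.
The state is a dict: "time": time; "qpos": joint angles; "joint_vel": joint speeds; "effort": joint torques, N m; "tcp_pos": TCP position; "eef_rot": TCP orientation; "force": force on the tool from outside, world axes, zero at the start; "wrist_torque": the same for the moment, N m; "finger_gap": finger opening in m; "gripper_force": force on a finger pad.
Only numpy, scipy, OpenCV 4.12 (cv2) and the standard library are available. Lean on these libraries where they do the work, as an engineer would, in place of code of your own. Each camera call takes 0.05 s, during which the arm holds its last target. There are 200 camera calls.

## Working session

There is one attempt and no reset: what is moved stays moved. The work goes in short steps, Python scripts to look and compute and a tool call to move; the robot and the scene stay as the last step left them, time stands still between calls to the robot, and variables do not carry over. Pictures are saved under pics/ and viewed, at most 10 in all, crops included, and the job is handed in when it is done.

Besides the shell and the picture viewer there is one more tool, called after "Emit:" in YAML: its name, and indented under it one key for each argument. arm_command: Moves the arm, as the interface text tells. Its arguments: {"type":"object","properties":{"rows":{"type":"array","items":{"type":"array","items":{"type":"array","items":{"type":"number"}}}},"grip_force":{"type":"number"}},"required":["rows"]}

```bash
ls; mkdir -p pics; python3 - <<'E'
from plant import bot
import cv2,numpy as np
s=bot.observe()
for k in s: print(k,np.round(s[k],4))
ims=[]
for n in("scene","top"):
    c=bot.read_camera(n)
    cv2.imwrite(f"pics/{n}0.png",c["pixels"][:,:,::-1])
    np.savez(f"{n}0.npz",**c)
    print(n,c["mtx"].round(1).tolist(),np.round(c["position"],3),np.round(c["rotation"],3).tolist())
E
```

```text
pics
time 0.0
qpos [-1.3751  0.159   1.5983  0.      1.3862 -0.2101]
joint_vel [ 0.0006 -0.0013  0.0001  0.001   0.0006  0.0001]
effort [ 1.10000e-03 -3.96002e+01 -3.31429e+01 -1.00000e-04  8.30000e-03
  0.00000e+00]
tcp_pos [ 0.2268 -0.5277  0.2303]
eef_rot [-0.001   0.9795  0.2015  0.    ]
force [-0.0748  0.579   0.5185]
wrist_torque [ 0.0165 -0.0048 -0.007 ]
gripper_force 0.0
finger_gap 0.0857
scene [[454.3, 0.0, 249.1], [0.0, 454.3, 187.4], [0.0, 0.0, 1.0]] [1.304 0.2   1.229] [-0.163, 0.577, 0.767, -0.229]
top [[380.8, 0.0, 259.2], [0.0, 380.8, 190.6], [0.0, 0.0, 1.0]] [ 0.562 -0.02   1.249] [-0.021, 0.711, -0.703, 0.018]
```

View pics/top0.png

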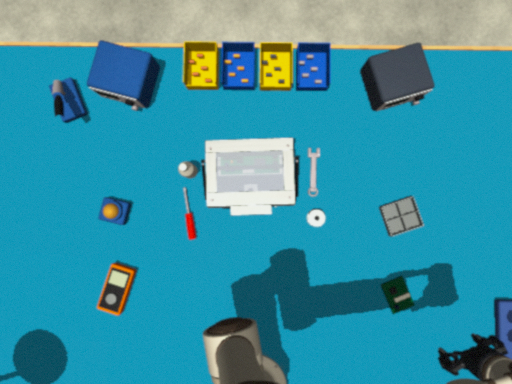

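View pics/scene0.png

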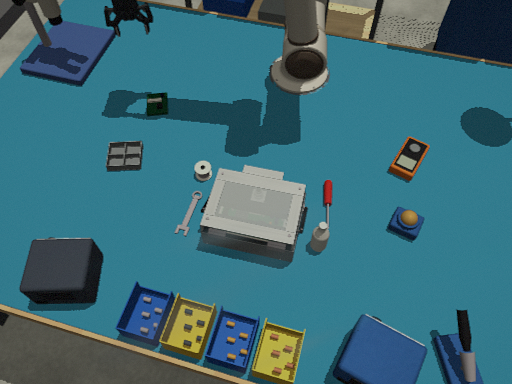

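Top view: fixture lid (white frame) at px x 204–297, y 138–208, its lip at (230–272, 206–215), with bottle (188,169) and screwdriver to the left and spanner and spool (316,218) to the right. The scene view agrees.

```bash
cat > h.py <<'E'
import numpy as np,cv2
from scipy.spatial.transform import Rotation as R
def rot(q): q=np.asarray(q,float); return R.from_quat([*q[1:],q[0]])
def load(f): return dict(np.load(f))
def ray(c,uv):
    K=c["mtx"]; uv=np.atleast_2d(uv); d=np.c_[(uv[:,0]-K[0,2])/K[0,0],(uv[:,1]-K[1,2])/K[1,1],np.ones(len(uv))]
    return c["position"],rot(c["rotation"]).apply(d)
def onz(c,uv,z):
    p,d=ray(c,uv); return p+d*((z-p[2])/d[:,2])[:,None]
def proj(c,P):
    q=rot(c["rotation"]).inv().apply(np.atleast_2d(P)-c["position"]); K=c["mtx"]; return q[:,:2]/q[:,2:]*K[0,0]+K[:2,2]
E
python3 - <<'E'
from h import *
c=load("top0.npz"); im=c["pixels"]
hsv=cv2.cvtColor(im,cv2.COLOR_RGB2HSV)
m=((hsv[...,1]<60)&(hsv[...,2]>150)).astype(np.uint8); 
b=np.zeros_like(m); b[128:222,203:304]=m[128:222,203:304]
ct=max(cv2.findContours(b,0,2)[0],key=cv2.contourArea)
ap=cv2.approxPolyDP(ct,2.0,True)[:,0]
for u in ap: print(u,onz(c,u,.126)[0].round(4))
# lip
l=b[208:222].copy()
for y in range(200,218): 
    x=np.where(b[y])[0]; print(y,(x.min(),x.max()) if len(x) else None, im[y,250])
E
```

```text
[292 138] [ 0.7816 -0.1102  0.126 ]
[205 141] [0.77   0.1485 0.126 ]
[207 205] [0.5797 0.139  0.126 ]
[229 205] [0.5804 0.0741 0.126 ]
[231 214] [0.554  0.0678 0.126 ]
[271 213] [ 0.5583 -0.0498  0.126 ]
[271 204] [ 0.5847 -0.0496  0.126 ]
[294 203] [ 0.5884 -0.1173  0.126 ]
200 (np.int64(206), np.int64(294)) [238 241 233]
201 (np.int64(206), np.int64(294)) [236 240 230]
202 (np.int64(207), np.int64(294)) [237 240 233]
203 (np.int64(207), np.int64(294)) [237 241 235]
204 (np.int64(207), np.int64(286)) [236 240 235]
205 (np.int64(207), np.int64(270)) [236 239 234]
206 (np.int64(208), np.int64(271)) [238 241 234]
207 (np.int64(230), np.int64(271)) [237 240 233]
208 (np.int64(230), np.int64(271)) [237 240 231]
209 (np.int64(230), np.int64(271)) [236 240 232]
210 (np.int64(230), np.int64(271)) [236 240 234]
211 (np.int64(231), np.int64(271)) [236 239 233]
212 (np.int64(231), np.int64(271)) [235 239 231]
213 (np.int64(231), np.int64(271)) [226 233 227]
214 (np.int64(231), np.int64(262)) [160 196 202]
215 None [ 78 161 183]
216 None [ 25 152 182]
217 None [ 27 155 186]
```

```bash
python3 - <<'E'
import cv2
a=cv2.imread("pics/top0.png")[128:224,180:330]; b=cv2.imread("pics/scene0.png")[155:265,180:340]
a=cv2.resize(a,None,fx=4,fy=4,interpolation=2); b=cv2.resize(b,None,fx=4,fy=4,interpolation=2)
cv2.imwrite("pics/b0.png",b); 
cv2.imwrite("pics/a0.png",a)
E
```

```text
(no output)
```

View pics/a0.png

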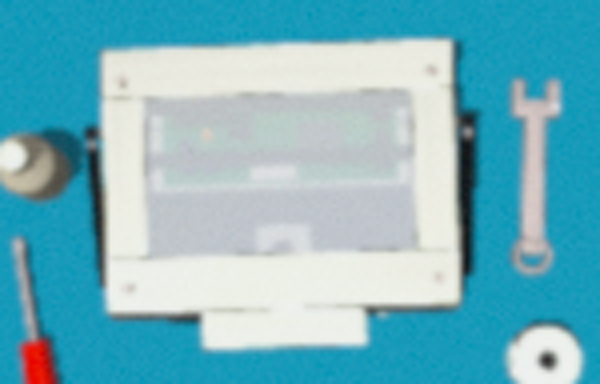

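Crop: through the clear lid, the board (green strips) sits in the back half and the bolt boss is near crop (283,237). Lip edge maps to x≈0.556, y≈0.009 with yaw ≈0.037. That puts the nut near (0.628, 0.012). I'll push the lip's front edge with closed fingers, forward and up along its arc.

Emit:
arm_command:
  rows:
    - [[1, 0, 0, 0, 0.185], [1, 0, 0, 0, 0.185], [1, 2.35, -4.36, 0, 0], [1, 2.35, -4.36, 0, 0], [1, 2.35, -4.36, 0, 0], [1, 2.35, -4.36, 0, 0], [1, 2.35, -4.36, 0, 0], [1, 2.35, -4.36, 0, 0]]
  grip_force: 40

```text
time: 1.1
tcp_pos: [0.3588, -0.2601, 0.231]
eef_rot: [-0.0, 1.0, 0.018, -0.0]
force: [0.4, -0.0, -0.3]
finger_gap: -0.0001
gripper_force: 0.0
```

Emit:
arm_command:
  rows:
    - [[1, 2.35, -4.36, 0, 0], [1, 2.35, -4.36, 0, 0], [1, 2.35, -4.36, 0, 0], [1, 2.35, -4.36, 0, 0], [1, 2.35, -4.36, 0, 0], [1, 2.35, -4.36, 0, 0], [1, 0, 0, 0, 0], [1, 0, 0, 0, 0]]

```text
time: 2.1
tcp_pos: [0.4896, 0.0045, 0.2309]
eef_rot: [0.0, 1.0, 0.018, -0.001]
force: [-0.2, 0.3, -0.3]
finger_gap: 0.0
gripper_force: 0.0
```

Emit:
arm_command:
  rows:
    - [[1, 0, 0, 4.5, 0], [1, 0, 0, 4.5, 0], [1, 0, 0, 4.5, 0], [1, 2, 0, 0, 0], [1, 2, 0, 0, 0], [1, 0.5, 0, 0, 0], [1, 0, 0, 0, 0]]

```text
time: 2.98
tcp_pos: [0.5346, 0.0055, 0.0963]
eef_rot: [0.0, 1.0, 0.017, -0.0]
force: [-0.3, -0.1, 0.3]
finger_gap: -0.0002
gripper_force: 0.0
```

Emit:
arm_command:
  rows:
    - [[1, 0.3, 0, 0, 0], [1, 0.3, 0, 0, 0], [1, 0.2, 0, 0, 0], [1, 0, 0, 0, 0]]

```text
time: 3.48
tcp_pos: [0.5419, 0.0065, 0.0963]
eef_rot: [0.0, 1.0, 0.018, -0.002]
force: [-5.6, -1.4, 4.8]
finger_gap: 0.0002
gripper_force: 2.7
```

Emit:
arm_command:
  rows:
    - [[1, 0.5, 0, -0.3, 0], [1, 0.3, 0, -0.6, 0], [1, 0.2, 0, -0.8, 0], [1, 0.2, 0, -0.8, 0]]

```text
time: 3.98
tcp_pos: [0.5458, 0.0068, 0.1168]
eef_rot: [-0.0, 1.0, 0.018, -0.012]
force: [-23.6, -4.6, 2.0]
finger_gap: -0.0001
gripper_force: 12.1
```

```bash
cat >> h.py <<'E'
def snap(f,boxes):
    from plant import bot
    o=[]
    for n,(x,y,w,h) in boxes.items():
        c=bot.read_camera(n); np.savez(f"{f}_{n}.npz",**{k:v for k,v in c.items()})
        o.append(cv2.resize(c["pixels"][y:y+h,x:x+w,::-1],(400,400*h//w),interpolation=2))
    H=max(i.shape[0] for i in o)
    cv2.imwrite(f"pics/{f}.png",np.hstack([cv2.copyMakeBorder(i,0,H-i.shape[0],0,0,0) for i in o]))
E
python3 -c "
from h import *
snap('lift1',{'scene':(180,100,180,170),'wrist':(0,0,512,384)})"
```

```text
(no output)
```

View pics/lift1.png

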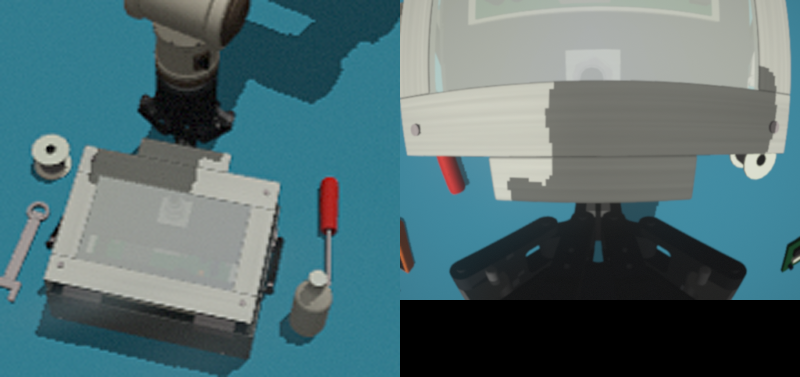

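The view shows the fingers against the lip's front edge (lip at wrist crop (490–695, 155–205)). The lid angle isn't clear, so I'll measure the shift of its front corner.

```bash
python3 - <<'E'
from h import *
a=load("scene0.npz"); b=load("lift1_scene.npz")
ga,gb=[cv2.cvtColor(x["pixels"],cv2.COLOR_RGB2GRAY) for x in(a,b)]
p=np.float32([[300,186],[306,184],[290,240],[215,225]]).reshape(-1,1,2)
q,st,e=cv2.calcOpticalFlowPyrLK(ga,gb,p,None,winSize=(13,13),maxLevel=2)
print(np.c_[p[:,0],q[:,0]-p[:,0],st,e].round(2))
Y=.037;ex=np.array([np.cos(Y),np.sin(Y),0]);ey=np.array([-np.sin(Y),np.cos(Y),0]);o=np.array([.68,.0135,0])
for th in(0,.05,.1,.15):
    r,al=np.hypot(.184,.045),np.arctan2(.045,.184)+th
    P=o+ex*(.092-r*np.cos(al))+ey*.125+[0,0,.09+r*np.sin(al)]
    print(th,proj(a,P).round(1))
from plant import bot
s=bot.observe(); print(s["tcp_pos"],s["force"])
E
```

```text
[[ 3.00e+02  1.86e+02  3.70e-01 -2.11e+00  1.00e+00  5.20e+00]
 [ 3.06e+02  1.84e+02  2.40e-01 -2.10e+00  1.00e+00  3.30e+00]
 [ 2.90e+02  2.40e+02 -2.80e-01  1.20e+00  1.00e+00  7.31e+00]
 [ 2.15e+02  2.25e+02 -7.90e-01  1.12e+00  1.00e+00  4.30e+00]]
0 [[303.5 184.2]]
0.05 [[303.6 183.2]]
0.1 [[303.7 182.3]]
0.15 [[303.7 181.6]]
[0.54609281 0.00684012 0.11774178] [-26.22628722  -6.01039814   3.96942486]
```

The corner shifted −2.1 px, which is θ≈0.1, so the lid is lifting with the finger. Continuing along the arc.

Emit:
arm_command:
  rows:
    - [[1, 0.3, 0, -1.0, 0], [1, 0.35, 0, -1.0, 0], [1, 0.4, 0, -1.0, 0], [1, 0.45, 0, -1.0, 0]]

```text
time: 4.58
tcp_pos: [0.561, 0.0075, 0.1584]
eef_rot: [-0.0, 1.0, 0.018, -0.012]
force: [-29.8, -3.3, 11.7]
finger_gap: 0.0001
gripper_force: 15.0
```

Emit:
arm_command:
  rows:
    - [[1, 0.5, 0, -0.95, 0], [1, 0.5, 0, -0.95, 0], [1, 0.6, 0, -0.9, 0], [1, 0.6, 0, -0.9, 0]]

```text
time: 5.08
tcp_pos: [0.5866, 0.0085, 0.199]
eef_rot: [-0.0, 1.0, 0.018, -0.007]
force: [-24.3, 0.1, 17.0]
finger_gap: 0.0002
gripper_force: 12.0
```

Emit:
arm_command:
  rows:
    - [[1, 0.7, 0, -0.6, 0], [1, 0.7, 0, -0.5, 0], [1, 0.7, 0, -0.5, 0], [1, 0.7, 0, -0.4, 0]]

```text
time: 5.58
tcp_pos: [0.6193, 0.0094, 0.2202]
eef_rot: [0.0, 1.0, 0.018, -0.001]
force: [-13.2, 0.3, 15.1]
finger_gap: 0.0001
gripper_force: 0.0
```

Emit:
arm_command:
  rows:
    - [[1, 0.7, 0, -0.4, 0], [1, 0.7, 0, -0.4, 0], [1, 0.6, 0, -0.3, 0], [1, 0.5, 0, -0.3, 0]]

```text
time: 6.08
tcp_pos: [0.6457, 0.0105, 0.2382]
eef_rot: [0.0, 1.0, 0.018, 0.002]
force: [-15.3, 2.5, 24.2]
finger_gap: 0.0002
gripper_force: 7.9
```

Emit:
arm_command:
  rows:
    - [[1, 0.3, 0, -0.3, 0], [1, 0.3, 0, -0.3, 0], [1, 0.3, 0, -0.2, 0], [1, 0, 0, 0, 0]]

```text
time: 6.58
tcp_pos: [0.6547, 0.0109, 0.2447]
eef_rot: [0.0, 1.0, 0.018, 0.002]
force: [-8.6, 1.4, 17.1]
finger_gap: 0.0001
gripper_force: 9.3
```

Emit:
arm_command:
  rows:
    - [[1, 0, 0, 0, 0], [1, 0, 0, 0, 0], [1, 0, 0, 0, 0], [1, 0, 0, 0, 0]]

```text
time: 7.08
tcp_pos: [0.6545, 0.0109, 0.2446]
eef_rot: [0.0, 1.0, 0.018, 0.001]
force: [-8.7, 1.0, 17.0]
finger_gap: -0.0
gripper_force: 9.2
```

Steady upward force means the struts are now pushing the lid against an overhanging part of the gripper. Backing off up and away.

Emit:
arm_command:
  rows:
    - [[1, -0.5, 0, -0.5, 0], [1, -0.5, 0, -0.5, 0], [1, -0.5, 0, -0.5, 0], [1, 0, 0, 0, 0]]

```text
time: 7.58
tcp_pos: [0.6389, 0.01, 0.2556]
eef_rot: [0.0, 1.0, 0.018, 0.0]
force: [0.4, -0.2, -0.5]
finger_gap: 0.0002
gripper_force: 0.0
```

```bash
python3 -c "
from h import *
snap('lift2',{'scene':(180,80,180,180),'wrist':(0,0,512,384)})"
```

```text
(no output)
```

View pics/lift2.png

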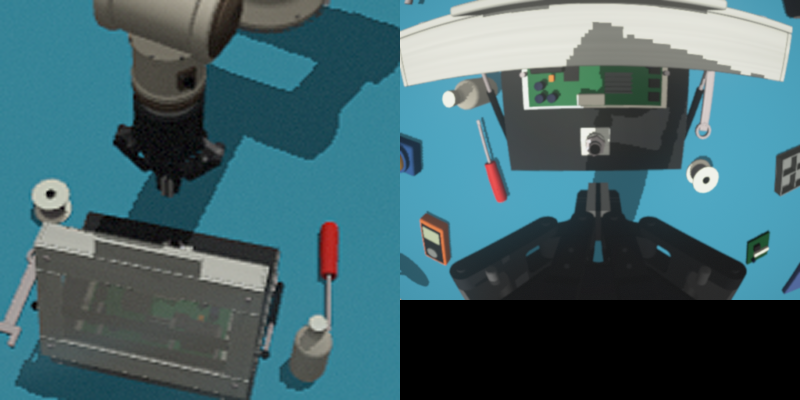

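The lid is well open and clear of the tool. The nut is visible in the wrist view at crop (595,142). Letting the lid settle, then measuring.

Emit:
arm_command:
  rows:
    - [[1, -2, 0, 0, 0], [1, -2, 0, 0, 0], [1, 0, 0, 0, 0], [1, 0, 0, 0, 0], [1, 0, 0, 0, 0], [1, 0, 0, 0, 0], [1, 0, 0, 0, 0], [1, 0, 0, 0, 0]]

```text
time: 8.68
tcp_pos: [0.5991, 0.0086, 0.2553]
eef_rot: [-0.0, 1.0, 0.018, -0.0]
force: [-0.5, -0.0, 0.4]
finger_gap: 0.0004
gripper_force: 0.0
```

Emit:
arm_command:
  rows:
    - [[0, 0, 0, 0, 0], [0, 0, 0, 0, 0], [0, 0, 0, 0, 0], [0, 0, 0, 0, 0], [0, 0, 0, 0, 0], [0, 0, 0, 0, 0], [0, 0, 0, 0, 0], [0, 0, 0, 0, 0]]

```text
time: 9.68
tcp_pos: [0.599, 0.0086, 0.2553]
eef_rot: [0.0, 1.0, 0.018, -0.0]
force: [0.8, 0.6, 0.2]
finger_gap: 0.0426
gripper_force: 0.0
```

```bash
python3 - <<'E'
from h import *
from plant import bot
s=bot.observe(); w=bot.read_camera("wrist")
np.savez("w1.npz",**w,tcp=s["tcp_pos"],rotq=s["eef_rot"])
print(w["mtx"],w["hand_eye"].round(4).tolist(),s["tcp_pos"],s["finger_gap"],s["qpos"].round(3))
c=bot.read_camera("scene")["pixels"][60:270,160:360,::-1]
a=cv2.resize(c,(400,420),interpolation=2)
T=w["hand_eye"]; P=rot(s["eef_rot"]).inv().apply(np.array([.628,.0117,.108])-s["tcp_pos"]); q=np.linalg.inv(T)@[*P,1]
th=np.arctan2(np.hypot(q[0],q[1]),q[2]); d=q[:2]/np.hypot(q[0],q[1]); u=w["mtx"][:2,2]+w["mtx"][0,0]*th*d; print("pred",u)
x,y=u.astype(int); x0,y0=max(x-30,0),max(y-30,0)
b=cv2.resize(w["pixels"][y0:y0+60,x0:x0+60,::-1],(400,400),interpolation=2); b=cv2.copyMakeBorder(b,0,20,0,0,0)
print(x0,y0); cv2.imwrite("pics/nut1.png",np.hstack([a,b]))
E
```

```text
[[297.31863964   0.         253.18327844]
 [  0.         297.31863964 188.59152784]
 [  0.           0.           1.        ]] [[-0.0, -0.9466, -0.3224, 0.0822], [1.0, 0.0003, -0.0009, -0.0004], [0.001, -0.3224, 0.9466, -0.1433], [0.0, 0.0, 0.0, 1.0]] [0.59898754 0.00855919 0.25529684] 0.04256799025477901 [-0.187  0.205  1.497 -0.     1.44   1.348]
pred [251.72329364 144.7552491 ]
221 114
```

View pics/nut1.png

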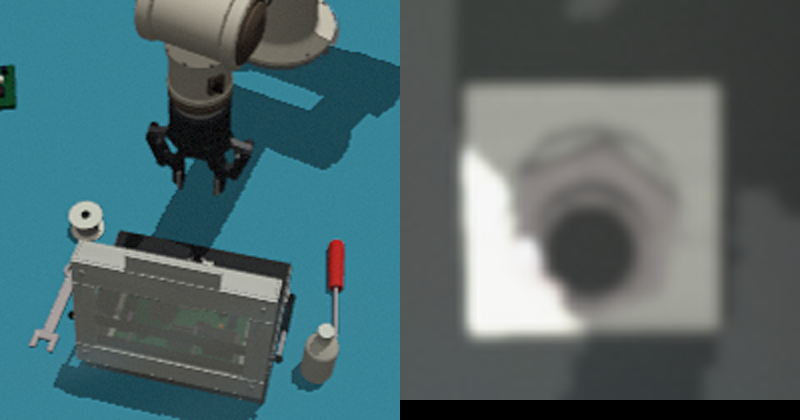

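Lid is fully open. The nut crop shows the rubber tip at (590,250), the hex behind it with a corner toward image-up (~(608,148)), and flats facing roughly ±y.

```bash
cat >> h.py <<'E'
def wonz(w,uv,z):
    K=w["mtx"]; v=(np.atleast_2d(uv)-K[:2,2])/K[0,0]; th=np.hypot(*v.T)[:,None]
    d=np.hstack([np.sin(th)*v/th,np.cos(th)]); T=w["hand_eye"]; Rq=rot(w["rotq"])
    p=w["tcp"]+Rq.apply(T[:3,3]); d=Rq.apply(d@T[:3,:3].T); return p+d*((z-p[2])/d[:,2])[:,None]
E
python3 - <<'E'
from h import *
w=load("w1.npz"); x0,y0=221,114
p=w["pixels"][y0:y0+60,x0:x0+60]; g=cv2.cvtColor(p,cv2.COLOR_RGB2GRAY)
m=(g<95).astype(np.uint8); n,l,s,c=cv2.connectedComponentsWithStats(m)
for i in range(1,n):
    if 40<s[i,4]<400: print("blob",s[i],c[i]+[x0,y0],wonz(w,c[i]+[x0,y0],.1215).round(4))
f=lambda q:wonz(w,np.array(q)[:, :2]*1.0/ (400/60)-[60+.0,0]+[x0+.0,y0],.1075)
V=np.array([[608,148],[680,190],[672,275],[590,315],[520,185]])
print(f(V).round(4))
sq=np.array([[466,85],[720,85],[720,334],[466,334]]); print(wonz(w,sq/(400/60)-[60,0]+[x0,y0],.085).round(4))
t=load("scene0.npz")
E
```

```text
blob [ 22  31  14  14 147] [249.23129252 151.01360544] [[0.6243 0.0139 0.1215]]
[[6.365e-01 1.150e-02 1.075e-01]
 [6.306e-01 6.000e-04 1.075e-01]
 [6.176e-01 1.300e-03 1.075e-01]
 [6.110e-01 1.340e-02 1.075e-01]
 [6.305e-01 2.440e-02 1.075e-01]]
[[ 0.6425  0.0344  0.085 ]
 [ 0.6439 -0.0059  0.085 ]
 [ 0.6031 -0.0078  0.085 ]
 [ 0.6017  0.0336  0.085 ]]
```

Nut centre ≈ (0.624, 0.013), agreeing across the plate square, the tip and the hex corners. Corner heading is ≈ −0.02 rad. I'll wind the wrist back four flats first so the whole run-down fits in one turn.

Emit:
arm_command:
  rows:
    - [[0, 0, 0, 0, -0.18], [0, 0, 0, 0, -0.18], [0, 0, 0, 0, -0.18], [0, 0, 0, 0, -0.18], [0, 0, 0, 0, -0.18], [0, 0, 0, 0, -0.18], [0, 0, 0, 0, -0.18], [0, 0, 0, 0, -0.18]]

```text
time: 10.78
tcp_pos: [0.599, 0.0086, 0.2553]
eef_rot: [-0.0, 0.738, 0.675, -0.0]
force: [0.9, 0.1, 0.2]
finger_gap: 0.0431
gripper_force: 0.0
```

Emit:
arm_command:
  rows:
    - [[0, 0, 0, 0, -0.18], [0, 0, 0, 0, -0.18], [0, 0, 0, 0, -0.18], [0, 0, 0, 0, -0.18], [0, 0, 0, 0, -0.18], [0, 0, 0, 0, -0.18], [0, 0, 0, 0, -0.18], [0, 0, 0, 0, -0.18]]

```text
time: 11.78
tcp_pos: [0.599, 0.0086, 0.2553]
eef_rot: [0.0, 0.11, 0.994, 0.0]
force: [0.6, -0.2, 0.1]
finger_gap: 0.0424
gripper_force: 0.0
```

Emit:
arm_command:
  rows:
    - [[0, 0, 0, 0, -0.18], [0, 0, 0, 0, -0.18], [0, 0, 0, 0, -0.18], [0, 0, 0, 0, -0.18], [0, 0, 0, 0, -0.18], [0, 0, 0, 0, -0.18], [0, 0, 0, 0, -0.18], [0, 0, 0, 0, 0]]

```text
time: 12.78
tcp_pos: [0.599, 0.0086, 0.2553]
eef_rot: [0.0, -0.494, 0.87, -0.0]
force: [0.3, 0.5, -0.6]
finger_gap: 0.0426
gripper_force: 0.0
```

```bash
cat > d.py <<'E'
from h import *
from plant import bot
import sys
s=bot.observe(); M=rot(s["eef_rot"]); x=M.apply([1,0,0])
print("t",s["time"],"heading",np.arctan2(x[1],x[0]).round(3),"j",s["qpos"].round(3),"tcp",s["tcp_pos"].round(4),"F",s["force"].round(1),"T",s["wrist_torque"].round(2),"gap",s["finger_gap"].round(4))
t=np.array([float(v) for v in sys.argv[1:4]])
print("move cm",(100*M.inv().apply(t-s["tcp_pos"])).round(2))
E
python3 d.py .624 .013 .14
```

```text
Traceback (most recent call last):
  File "d.py", line 5, in <module>
    print("t",s["time"],"heading",np.arctan2(x[1],x[0]).round(3),"j",s["qpos"].round(3),"tcp",s["tcp_pos"].round(4),"F",s["force"].round(1),"T",s["wrist_torque"].round(2),"gap",s["finger_gap"].round(4))
                                                                                                                                                                                 ^^^^^^^^^^^^^^^^^^^^^
AttributeError: 'float' object has no attribute 'round'
```

```bash
sed -i 's/s\["finger_gap"\].round(4)/round(float(s["finger_gap"]),4)/' d.py; python3 d.py .624 .013 .14
```

```text
t 12.775 heading -2.109 j [-0.187  0.205  1.497  0.     1.44  -2.79 ] tcp [0.599  0.0086 0.2553] F [ 0.3  0.5 -0.6] T [-0.06  0.    0.03] gap 0.0426
move cm [-1.66 -1.92 11.53]
```

Emit:
arm_command:
  rows:
    - [[0, -0.83, -0.96, 2, 0], [0, -0.83, -0.96, 2, 0], [0, 0, 0, 3, 0], [0, 0, 0, 3, 0], [0, 0, 0, 0, 0], [0, 0, 0, 0, 0]]

```text
time: 13.52
tcp_pos: [0.6247, 0.0129, 0.1568]
eef_rot: [0.001, -0.494, 0.87, -0.001]
force: [0.8, -0.1, 0.5]
finger_gap: 0.0427
gripper_force: 0.0
```

```bash
python3 d.py .624 .013 .0995; python3 - <<'E'
from h import *
from plant import bot
s=bot.observe(); w=dict(bot.read_camera("wrist"),tcp=s["tcp_pos"],rotq=s["eef_rot"])
np.savez("w2.npz",**w)
q=np.linalg.inv(w["hand_eye"])@[*rot(s["eef_rot"]).inv().apply(np.array([.624,.013,.108])-s["tcp_pos"]),1]
th=np.arctan2(np.hypot(q[0],q[1]),q[2]); u=w["mtx"][:2,2]+w["mtx"][0,0]*th*q[:2]/np.hypot(q[0],q[1]); print(u)
x,y=u.astype(int)-40; y=min(y,304); print(x,y)
b=cv2.resize(w["pixels"][y:y+80,x:x+80,::-1],(560,560),interpolation=2); cv2.imwrite("pics/nut2.png",b)
g=cv2.cvtColor(w["pixels"],cv2.COLOR_RGB2GRAY)[y:y+80,x:x+80]
n,l,st,c=cv2.connectedComponentsWithStats((g<70).astype(np.uint8))
for i in range(1,n):
    if 60<st[i,4]<900: print(st[i],c[i]+[x,y],wonz(w,c[i]+[x,y],.1215).round(4))
E
```

```text
t 13.525 heading -2.109 j [-0.172  0.346  1.524  0.     1.269 -2.776] tcp [0.6247 0.0129 0.1568] F [ 0.8 -0.1  0.5] T [-0.01  0.    0.07] gap 0.0427
move cm [0.03 0.08 5.73]
[252.92046157 211.8843875 ]
212 171
[  0   0  12  78 468] [215.08119658 207.42094017] [[ 0.6406 -0.0073  0.1215]]
```

View pics/nut2.png

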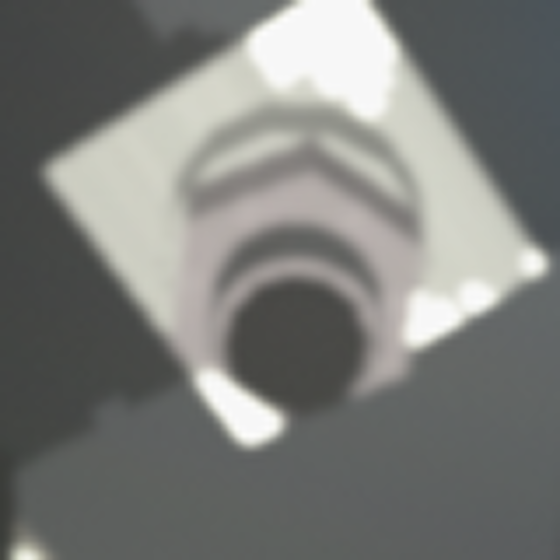

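Wrist view: rubber tip at crop (297,342), hex top corner (308,150), left corner (190,210), right corner (415,235). It sits well between the fingers.

```bash
python3 - <<'E'
from h import *
w=load("w2.npz"); f=lambda p,z: wonz(w,np.array(p)/7-.5+.07+[212,171],z)
print(f([[297,342]],.1215).round(4))
M=rot(w["rotq"]).inv()
for n,P in(("world",f([[308,150],[190,210],[415,235],[183,340],[405,370]],.1078)),): 
    print(P.round(4)); print((M.apply(P-w["tcp"])*1e3).round(1))
print((M.apply(f([[297,342]],.1215)-w["tcp"])*1e3).round(1))
E
```

```text
[[0.6232 0.013  0.1215]]
[[0.6149 0.0013 0.1078]
 [0.6281 0.0007 0.1078]
 [0.6103 0.0144 0.1078]
 [0.6362 0.0124 0.1078]
 [0.6185 0.0269 0.1078]]
[[ 15.1   2.6  48.9]
 [  8.8  -9.1  49. ]
 [  6.1  13.3  48.9]
 [ -5.4 -10.   49. ]
 [ -8.8  12.6  48.9]]
[[ 0.7  1.5 35.2]]
```

Emit:
arm_command:
  rows:
    - [[0, 0.07, 0.16, 0, 0.06], [0, 0, 0, 2, 0], [0, 0, 0, 2, 0], [0, 0, 0, 1, 0], [0, 0, 0, 0.5, 0], [0, 0, 0, 0.4, 0], [0, 0, 0, 0, 0], [0, 0, 0, 0, 0]]

```text
time: 14.58
tcp_pos: [0.6227, 0.0132, 0.0969]
eef_rot: [0.0, -0.468, 0.884, -0.0]
force: [0.2, -0.4, -0.4]
finger_gap: 0.0427
gripper_force: 0.0
```

```bash
python3 d.py .6235 .013 .097
```

```text
t 14.575 heading -2.167 j [-0.173  0.409  1.57   0.     1.162 -2.718] tcp [0.6227 0.0132 0.0969] F [ 0.2 -0.4 -0.4] T [ 0.08  0.   -0.02] gap 0.0427
move cm [-0.03 -0.08 -0.01]
```

Emit:
arm_command:
  rows:
    - [[1, 0, 0, 0, 0], [1, 0, 0, 0, 0], [1, 0, 0, 0, 0], [1, 0, 0, 0, 0], [1, 0, 0, 0, 0], [1, 0, 0, 0, 0]]
  grip_force: 35

```text
time: 15.32
tcp_pos: [0.6239, 0.0125, 0.0973]
eef_rot: [0.002, -0.468, 0.884, -0.001]
force: [3.6, -3.2, -0.5]
finger_gap: 0.0224
gripper_force: 37.5
```

```bash
python3 d.py .6235 .013 .097
```

```text
t 15.325 heading -2.168 j [-0.173  0.409  1.569 -0.     1.16  -2.718] tcp [0.6239 0.0125 0.0973] F [ 3.6 -3.2 -0.5] T [-0.33 -0.76  0.03] gap 0.0224
move cm [-0.01  0.06  0.03]
```

Emit:
arm_command:
  rows:
    - [[1, 0, -0.13, 0, 0], [1, 0, 0, 0, 0.1], [1, 0, 0, 0, 0.15], [1, 0, 0, 0, 0.15], [1, 0, 0, 0, 0.15], [1, 0, 0, 0, 0.15], [1, 0, 0, 0, 0.15], [1, 0, 0, 0, 0.15]]

```text
time: 16.32
tcp_pos: [0.6235, 0.0135, 0.0971]
eef_rot: [0.0, 0.015, 1.0, 0.001]
force: [1.4, 3.2, 3.7]
finger_gap: 0.0227
gripper_force: 41.5
```

```bash
python3 d.py .6239 .0125 .097
```

```text
t 16.325 heading 3.111 j [-0.173  0.411  1.567  0.002  1.164 -1.714] tcp [0.6235 0.0135 0.0971] F [1.4 3.2 3.7] T [ 0.45 -0.15  0.14] gap 0.0227
move cm [-0.04 -0.09  0.01]
```

Emit:
arm_command:
  rows:
    - [[1, 0, 0, 0, 0.15], [1, 0, 0, 0, 0.15], [1, 0, 0, 0, 0.15], [1, 0, 0, 0, 0.15], [1, 0, 0, 0, 0.15], [1, 0, 0, 0, 0]]

```text
time: 17.08
tcp_pos: [0.6238, 0.0141, 0.097]
eef_rot: [0.0, 0.379, 0.926, 0.002]
force: [2.2, 4.6, 2.7]
finger_gap: 0.0229
gripper_force: 43.5
```

```bash
python3 d.py .6239 .0125 .097
```

```text
t 17.075 heading 2.365 j [-0.172  0.411  1.567  0.003  1.163 -0.967] tcp [0.6238 0.0141 0.097 ] F [2.2 4.6 2.7] T [ 0.82 -0.42  0.01] gap 0.0229
move cm [-0.12 -0.11  0.  ]
```

Emit:
arm_command:
  rows:
    - [[1, 0.05, 0.08, 0, 0.15], [1, 0, 0, 0, 0.15], [1, 0, 0, 0, 0.15], [1, 0, 0, 0, 0.15], [1, 0, 0, 0, 0]]

```text
time: 17.7
tcp_pos: [0.6244, 0.0146, 0.097]
eef_rot: [0.0, 0.635, 0.773, 0.001]
force: [4.2, 4.0, 1.5]
finger_gap: 0.0227
gripper_force: 44.8
```

```bash
python3 d.py .6239 .0125 .097
```

```text
t 17.7 heading 1.766 j [-0.171  0.412  1.566  0.002  1.162 -0.367] tcp [0.6244 0.0146 0.097 ] F [4.2 4.  1.5] T [ 0.57 -0.69 -0.05] gap 0.0227
move cm [-0.19 -0.09 -0.  ]
```

Emit:
arm_command:
  rows:
    - [[1, 0.04, 0.05, 0, 0.15], [1, 0, 0, 0, 0.15], [1, 0, 0, 0, 0.15], [1, 0, 0, 0, 0]]

```text
time: 18.2
tcp_pos: [0.6249, 0.0145, 0.097]
eef_rot: [0.0, 0.791, 0.612, 0.001]
force: [4.4, 3.4, 1.1]
finger_gap: 0.0223
gripper_force: 46.0
```

```bash
python3 d.py .6239 .0125 .097
```

```text
t 18.2 heading 1.318 j [-0.17   0.413  1.564  0.002  1.162  0.082] tcp [0.6249 0.0145 0.097 ] F [4.4 3.4 1.1] T [ 0.44 -0.78 -0.06] gap 0.0223
move cm [-0.22 -0.05 -0.  ]
```

Emit:
arm_command:
  rows:
    - [[1, 0, 0, 0, 0.15], [1, 0, 0, 0, 0.15], [1, 0, 0, 0, 0.1], [1, 0, 0, 0, 0]]

```text
time: 18.7
tcp_pos: [0.6253, 0.0143, 0.0969]
eef_rot: [0.0, 0.896, 0.443, 0.002]
force: [5.8, 1.4, 0.2]
finger_gap: 0.0225
gripper_force: 46.7
```

```bash
python3 d.py .6239 .0125 .097
```

```text
t 18.7 heading 0.918 j [-1.710e-01  4.130e-01  1.564e+00  1.000e-03  1.161e+00  4.810e-01] tcp [0.6253 0.0143 0.0969] F [5.8 1.4 0.2] T [ 0.31 -1.05  0.1 ] gap 0.0225
move cm [-0.23  0.   -0.01]
```

Emit:
arm_command:
  rows:
    - [[1, 0.06, 0.08, 0, 0.15], [1, 0, 0, 0, 0.15], [1, 0, 0, 0, 0]]

```text
time: 19.08
tcp_pos: [0.6256, 0.0141, 0.0969]
eef_rot: [0.0, 0.952, 0.305, 0.001]
force: [4.1, 1.7, 2.2]
finger_gap: 0.023
gripper_force: 48.6
```

```bash
python3 d.py .6239 .0125 .097
```

```text
t 19.075 heading 0.62 j [-1.710e-01  4.150e-01  1.561e+00  1.000e-03  1.164e+00  7.800e-01] tcp [0.6256 0.0141 0.0969] F [4.1 1.7 2.2] T [ 0.27 -0.73 -0.04] gap 0.023
move cm [-0.23  0.03 -0.01]
```

Emit:
arm_command:
  rows:
    - [[1, 0, 0, 0, 0.1], [1, 0, 0, 0, 0.1], [1, 0, 0, 0, 0]]

```text
time: 19.45
tcp_pos: [0.6257, 0.0139, 0.0969]
eef_rot: [0.0, 0.978, 0.209, 0.001]
force: [4.8, 0.8, 2.6]
finger_gap: 0.0229
gripper_force: 48.8
```

```bash
python3 d.py .6239 .0125 .097
```

```text
t 19.45 heading 0.42 j [-0.171  0.415  1.561  0.     1.163  0.98 ] tcp [0.6257 0.0139 0.0969] F [4.8 0.8 2.6] T [ 0.15 -0.91  0.04] gap 0.0229
move cm [-0.22  0.06 -0.01]
```

Emit:
arm_command:
  rows:
    - [[1, 0, 0, 0, 0.1], [1, 0, 0, 0, 0.1], [1, 0, 0, 0, 0]]

```text
time: 19.82
tcp_pos: [0.6258, 0.0137, 0.0969]
eef_rot: [0.0, 0.994, 0.11, 0.001]
force: [4.6, 0.3, 1.6]
finger_gap: 0.0228
gripper_force: 48.5
```

```bash
python3 d.py .6239 .0125 .097
```

```text
t 19.825 heading 0.221 j [-0.171  0.415  1.561 -0.     1.163  1.179] tcp [0.6258 0.0137 0.0969] F [4.6 0.3 1.6] T [ 0.04 -0.88  0.32] gap 0.0228
move cm [-0.21  0.08 -0.01]
```

Emit:
arm_command:
  rows:
    - [[1, 0, 0, 0, 0.1], [1, 0, 0, 0, 0.05], [1, 0, 0, 0, 0]]

```text
time: 20.2
tcp_pos: [0.6253, 0.0135, 0.097]
eef_rot: [0.001, 0.999, 0.036, 0.0]
force: [3.5, -0.9, 4.5]
finger_gap: 0.0226
gripper_force: 52.0
```

```bash
python3 d.py .6239 .0125 .097
```

```text
t 20.2 heading 0.072 j [-1.710e-01  4.150e-01  1.561e+00 -1.000e-03  1.164e+00  1.329e+00] tcp [0.6253 0.0135 0.097 ] F [ 3.5 -0.9  4.5] T [-0.2  -0.56  1.01] gap 0.0226
move cm [-0.15  0.09 -0.  ]
```

Torque stepped from about 0 to 0.32 to 1.0 N·m after about 4.05 rad of turning, so the nut is seated and nipped to its solid end. Releasing and backing off.

Emit:
arm_command:
  rows:
    - [[0, 0, 0, 0, 0], [0, 0, 0, 0, 0], [0, 0, 0, 0, 0], [0, 0, 0, 0, 0], [0, 0, 0, -2, 0], [0, 0, 0, -3, 0], [0, 0, 0, -3, 0], [0, 0, 0, -3, 0]]

```text
time: 21.2
tcp_pos: [0.6253, 0.0139, 0.2091]
eef_rot: [0.0, 0.999, 0.033, 0.001]
force: [1.0, -1.1, -0.6]
finger_gap: 0.0426
gripper_force: 0.0
```

Emit:
arm_command:
  rows:
    - [[0, -3, 0, -2, 0], [0, -3, 0, -2, 0], [0, 0, 0, 0, 0], [0, 0, 0, 0, 0]]

```text
time: 21.7
tcp_pos: [0.5655, 0.0099, 0.247]
eef_rot: [0.0, 0.999, 0.033, 0.001]
force: [0.2, -0.3, -0.1]
finger_gap: 0.0428
gripper_force: 0.0
```

```bash
python3 d.py .6239 .0125 .097; python3 -c "
from h import *
snap('end',{'scene':(180,80,180,180),'wrist':(160,80,180,180)})"
```

```text
t 21.7 heading 0.066 j [-0.196  0.122  1.606  0.     1.412  1.309] tcp [0.5655 0.0099 0.247 ] F [ 0.2 -0.3 -0.1] T [ 0.02 -0.02  0.01] gap 0.0428
move cm [ 5.83  0.12 15.01]
```

View pics/end.png

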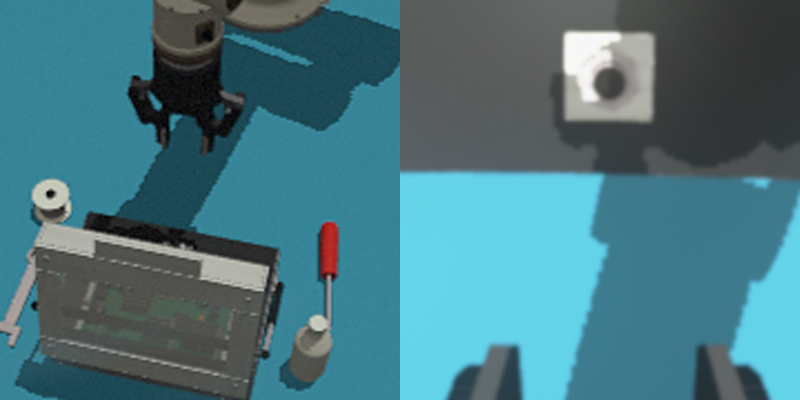

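The lid stands open, the bystanders are where they were, and the nut is free of the tool. Handing in.

```bash
python3 -c "
from plant import bot
print(bot.finish_job())"
```

```text
the job is handed in; nothing more can be done
None
```

I handed the job in at about 22 s, but `bot.finish_job()` gave no verdict: the lid stands open on its struts, and about 4.05 rad of turning ran the jam nut down until the wrist torque rose to 1.0 N·m, which I read as nipped to its solid end; the board was not touched as far as I could tell, and the spool, bottle, screwdriver and spanner looked unmoved in the last picture (the tip cleaner and parts tray were out of that view and the arm never went near them).

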